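Pack the nesting steel cup set together

TASK

Pack the steel cup set away as one tower on the round cork mat: first stand the largest (widest, lowest) cup wholly on the mat, near its middle, then stand the middle cup inside it, then the smallest (narrowest, tallest) cup inside that, and last put the steel cap with the wooden knob over the mouth of the smallest cup. Take them one at a time in that order, let each go as soon as it is in place, set them down rather than dropping them, and leave the tin, the salt shaker and the mug standing where they are.

Things in the scene. Friction and masses are not known exactly. Their poses are not given: they have to be found in the camera images.
- mat: round cork mat lying on the worktop, 96 mm across and 6 mm thick, fixed in place for the job. Origin at the centre of its underside, z up.
- cup_large: the widest and lowest of three open steel drinking cups with a slight taper, standing upright with the mouth up: 68 mm across the rim outside, 58 mm across the foot, 58 mm high; wall 2.5 mm, floor 4 mm thick (inside: 63 mm across the mouth, 54 mm at the floor). Origin at the centre of the underside, z up; round, so yaw means nothing. About 0.14 kg.
- cup_middle: the middle one of three open steel drinking cups with a slight taper, standing upright with the mouth up: 50 mm across the rim outside, 42 mm across the foot, 82 mm high; wall 2.5 mm, floor 4 mm thick (inside: 45 mm across the mouth, 37 mm at the floor). Origin at the centre of the underside, z up; round, so yaw means nothing. About 0.12 kg. Standing inside the largest cup its rim is 28 mm above that cup's rim, so it can be held there by its outside.
- cup_small: the narrowest and tallest of three open steel drinking cups with a slight taper, standing upright with the mouth up: 34 mm across the rim outside, 28 mm across the foot, 106 mm high; wall 2.5 mm, floor 4 mm thick (inside: 29 mm across the mouth, 23 mm at the floor). Origin at the centre of the underside, z up; round, so yaw means nothing. About 0.10 kg. Standing inside the middle cup its rim is 28 mm above that cup's rim, so it can be held there by its outside.
- cap: round steel cap, 55 mm across, standing open side down: its skirt is 18 mm high over all, its inside is 48 to 50 mm across and 14 mm deep, so that it slips loosely over the 34 mm rim of the smallest cup and rests on it. On top in the middle a straight wooden knob, 21 to 24 mm across, from 18 to 50 mm above the skirt's lower edge, to grip it by. Origin at the centre of the skirt's lower edge, z up (knob). About 0.06 kg.
- tin: small closed food tin, 57 mm across, 72 mm high, standing at the back of the cups before the microwave oven; not part of the job, to be left alone. Origin at the centre of its underside.
- mill: small salt shaker of clear glass with a grey top, 44 mm across, 90 mm high, to the right; to be left alone. Origin at the centre of its underside.
- mug: white mug with a handle, 88 mm across, 125 mm with its handle, 95 mm high, to the left; to be left alone. Origin at the middle of its length with handle, on the underside; the handle points along its -y. (Fixed surroundings: a microwave oven 0.24 m high at the back right, the foot of its front running from its near corner at about x 0.65, y -0.03 to about x 0.73, y 0.22; a wall cabinet hangs over the back, its underside 0.51 m above the worktop.)

How it is judged:
By the outcome, as a careful person would: the job done as asked, in the order asked, and still so for the second after the job is handed in, with the robot touching nothing.
It also fails if it takes over 128 s, if anything falls off the work surface, if the arm or the gripper's body presses on something with over 40 N, if the wrist force passes 120 N, or if a joint passes its speed limit or range.

ROBOT

A 6-joint arm with a two-finger parallel gripper is mounted at the origin on a cart in front of the work surface, level with it; the furniture and walls round the work are solid. World frame = base frame: x ahead of the robot, y to its left, z up, the work surface at z = 0. Lengths are in mm, angles in rad, forces in N, time in s.
With the tool pointing down it reaches from about 325 to 900 mm from the base axis. Payload 6.1 kg.
Tool frame: the origin (TCP) lies midway between the tips of the shut fingers; the grasp point (between the pads) lies 19 mm behind it (r.pinch_z is the distance from the TCP to the grasp point, in mm); z points along the fingers, y is the line along which they close (so a half turn about z gives the same grasp; the last joint's range is limited). The gripper opens to 85 mm and grips with 20 to 120 N. Pads are 22 mm wide; open, the fingers measure 114 mm over their backs; the gripper's body (76 mm by 85 mm) begins 54 mm behind the grasp point. The pads swing forward as they close: fully open they stand 13 mm farther back than shut.
Start: joints at [1.194, 0.22, 1.526, -0, 1.395, -0.126], TCP at [155.111, 605.439, 231.3] pointing down, gripper open.
Joint ranges: [-2.98, 2.98], [-0.91, 2.08], [0.09, 2.57], [-1.24, 4.39], [0.2, 2.65], [-2.68, 2.68]. Speed limits (rad/s): [2.57, 2.57, 3.01, 3.14, 3.14, 3.14].

INTERFACE

Orientations are given as [roll, pitch, yaw] about the fixed x, y, z axes, in that order (R = Rz(yaw) Ry(pitch) Rx(roll)).
In Python, from bench import r, vision gives the robot as it stands.
- The arm moves only by the tool servo_tool, never from a script. Its arguments are lists of equal length, an entry for each row: "claw": the finger opening in mm, from 0 to 85.4; "dp": the shift along the tool's x, y, z as a fraction of full scale, a list of three; "delta_rot": the turn, a rotation vector about the tool's x, y, z as a fraction of full scale, a list of three. In form: {"claw": [claw, ...], "dp": [[dx, dy, dz], ...], "delta_rot": [[wx, wy, wz], ...]}. A call has 1 to 20 rows; each row shifts and turns the commanded pose from where the row before left it, along the tool's axes as they then stand; what a row does not reach is not made up. Full scale, the value 1, is 15 cm for a shift and pi/2 rad for a turn. A row lasts 1/8 s, in which the tool goes at most 62.5 mm and 10.7 degrees, less where a joint would pass 70% of its speed; a pose out of reach is approached as far as the arm can. A call with a number of a shift or a turn outside -1 to 1 is refused whole. A call with a gripper value outside its range is refused whole. The fingers move at their own pace and stop on an object; the grip force is fixed at half the most. Time passes only in rows, so rows that do not move let the fingers close. It gives the time, the measured TCP pose, the force, the opening and the grip force at its end, in the units of the state.
- r.sense(): the state, without advancing time (a new reading comes with each control period).
- vision.camera(name): name is "scene" or "top" or "wrist"; returns a dict with "pixels" (420x560x3 uint8, red, green, blue), "camera_matrix" (3x3 intrinsics, pixels), "rvec" (rotation vector, rad) and "tvec" (3), from world to camera coordinates, as OpenCV has them; the wrist camera has in their place "tool_from_camera" (4x4, takes a point from camera to tool coordinates, whose origin is the TCP and whose axes are the flange's). Camera axes: x right, y down, z forward; pixel columns grow to the right and rows downward; lengths in mm; the calibration is good to about 2 mm. A picture is of the moment at which its call begins: read the wrist's pose just before it. There is no depth.
- r.close_job(): hands the job in; it is judged then, once.
The state is a dict: "time": time; "qpos": joint angles; "dq": joint speeds; "tau": joint torques, N m; "eef_pos": TCP position; "ee_rot": TCP orientation; "ft_force": force on the tool from outside, world axes, zero at the start; "wrist_torque": the same for the moment, N m; "finger_gap": finger opening in mm; "finger_force": force on a finger pad.
Only numpy, scipy, OpenCV 4.12 (cv2) and the standard library are available. Lean on these libraries where they do the work, as an engineer would, in place of code of your own. Each camera call takes 0.05 s, during which the arm holds its last target. There are 200 camera calls.

## Working session

There is one attempt and no reset: what is moved stays moved. The work goes in short steps, Python scripts to look and compute and a tool call to move; the robot and the scene stay as the last step left them, time stands still between calls to the robot, and variables do not carry over. Pictures are saved under pics/ and viewed, at most 14 in all, crops included, and the job is handed in when it is done.

Besides the shell and the picture viewer there is one more tool, called after ">>>" as a command line: name --argument value ..., lists and objects as JSON in quotes. servo_tool: Moves the arm, as the interface text tells. Its arguments: {"type":"object","properties":{"claw":{"type":"array"},"dp":{"type":"array"},"delta_rot":{"type":"array"}},"required":["claw","dp","delta_rot"]}

```bash
ls; mkdir -p pics
python3 - <<'E'
from bench import r, vision
import cv2, numpy as np
s=r.sense();print(s)
for n in ["scene","top"]:
    c=vision.camera(n);cv2.imwrite(f"pics/{n}0.png",c["pixels"][:,:,::-1]);print(n,c["camera_matrix"].tolist(),np.ravel(c["rvec"]),np.ravel(c["tvec"]))
E
```

```text
pics
{'time': 0.0, 'qpos': array([ 1.19390858e+00,  2.21252134e-01,  1.52758996e+00, -4.82081523e-06,
        1.39470927e+00, -1.26114848e-01]), 'dq': array([ 0.00107422,  0.00150714, -0.00135534,  0.00072853,  0.00068183,
       -0.00070454]), 'tau': array([ 8.43900598e-04, -4.96887231e+01, -3.89402962e+01, -2.27325393e-05,
        1.07174524e-02,  1.20002713e-05]), 'eef_pos': array([154.88722395, 604.88480284, 230.19433146]), 'ee_rot': array([-3.13964890e+00, -2.41660842e-04,  2.89082037e+00]), 'ft_force': array([ 0.08613737, -0.64814412, -0.11556057]), 'wrist_torque': array([-0.00317675,  0.01405816,  0.00029976]), 'finger_force': 0.0, 'finger_gap': 85.37068486258978}
scene [[415.797691504406, 0.0, 283.1351758995645], [0.0, 415.797691504406, 207.07743891964165], [0.0, 0.0, 1.0]] [ 2.23151475 -0.67289626  0.27529249] [-279.96618853  287.62314682  825.5064754 ]
top [[544.3957297789857, 0.0, 279.97898762742557], [0.0, 544.3957297789857, 212.5786410774995], [0.0, 0.0, 1.0]] [ 2.18049539 -2.19910699  0.05605994] [ 160.03859878  470.05738507 1364.64008813]
```

View pics/scene0.png

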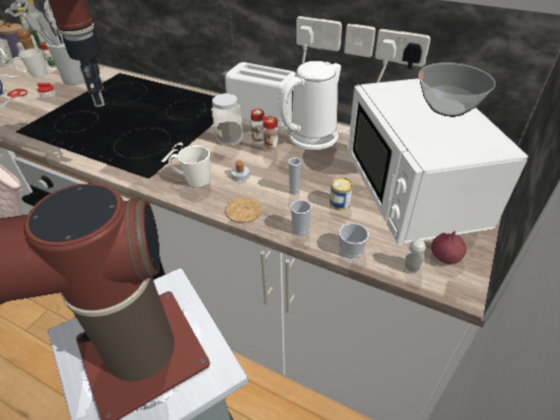

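View pics/top0.png

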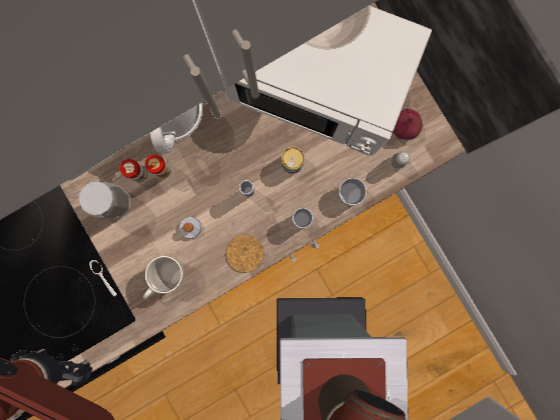

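Scene: mat (243,210), middle cup (300,218), large cup (352,240), small cup (295,176), cap (240,172). Top: mat (245,253), large (352,191), middle (302,218), small (247,188), cap (190,228), tin (292,159), mill (401,159), mug (164,275). I'll enlarge the top view for better centres.

```bash
cat > h.py <<'E'
import numpy as np, cv2
from bench import r, vision
from scipy.spatial.transform import Rotation as Ro
def campose(c,s=None):
    if "rvec" in c:
        R=cv2.Rodrigues(np.array(c["rvec"],float).ravel())[0];t=np.ravel(c["tvec"])
        return R.T,-R.T@t
    T=np.array(c["tool_from_camera"]);Rt=Ro.from_euler("xyz",s["ee_rot"]).as_matrix()
    return Rt@T[:3,:3],Rt@T[:3,3]+s["eef_pos"]
def ray(c,uv,z,s=None):
    R,o=campose(c,s);d=R@np.linalg.inv(c["camera_matrix"])@np.array([uv[0],uv[1],1.])
    return o+d*(z-o[2])/d[2]
def proj(c,P,s=None):
    R,o=campose(c,s);p=(np.atleast_2d(P)-o)@R;p=p@np.array(c["camera_matrix"]).T
    return p[:,:2]/p[:,2:]
def circ(x,y,z,d):
    a=np.linspace(0,2*np.pi,40);return np.c_[x+d/2*np.cos(a),y+d/2*np.sin(a),0*a+z]
def draw(c,objs,s=None,k=1):
    im=cv2.resize(c["pixels"][:,:,::-1],None,fx=k,fy=k,interpolation=cv2.INTER_CUBIC)
    for (x,y,z,d) in objs:
        p=((proj(c,circ(x,y,z,d),s)+.5)*k*16).astype(int);cv2.polylines(im,[p],True,(0,255,0),1,cv2.LINE_AA,4)
    return im
E
python3 - <<'E'
from h import *
c=vision.camera("top")
px=dict(mat=(245,253.5,6,96),large=(352,190.5,58,68),middle=(302.5,217.5,82,50),small=(246.5,187.5,106,34),cap=(188.5,227.5,50,21),tin=(292.5,158.5,72,57),mill=(401.5,158.5,90,30),)
ob=[]
for n,(u,v,z,d) in px.items():
    p=ray(c,(u,v),z);print(n,p.round(1));ob.append((p[0],p[1],z,d))
    if n=="cap": ob.append((p[0],p[1],18,55))
im=draw(c,ob,k=4)[4*130:4*290,4*150:4*350]
cv2.imwrite("pics/top1.png",im[:600,:800]);
cs=vision.camera("scene");cv2.imwrite("pics/sc1.png",draw(cs,ob,k=3)[3*130:3*290,3*180:3*440])
print(campose(c)[1])
E
```

```text
mat [368.6 245.7   6. ]
large [521.6 -21.4  58. ]
middle [455.2 101.6  82. ]
small [526.4 234.4 106. ]
cap [434.5 381.6  50. ]
tin [599.9 124.1  72. ]
mill [ 594.7 -137.4   90. ]
[ 393.03520709  148.5587736  1390.05844671]
```

View pics/top1.png

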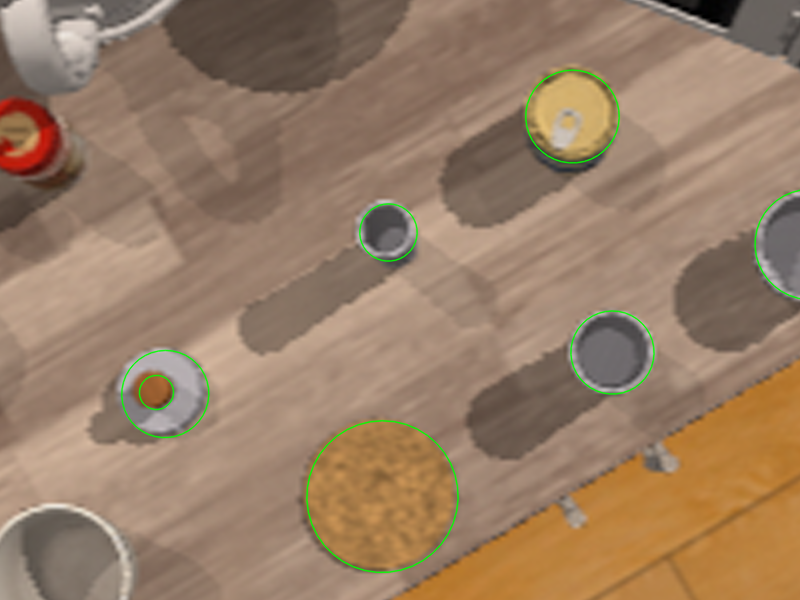

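View pics/sc1.png

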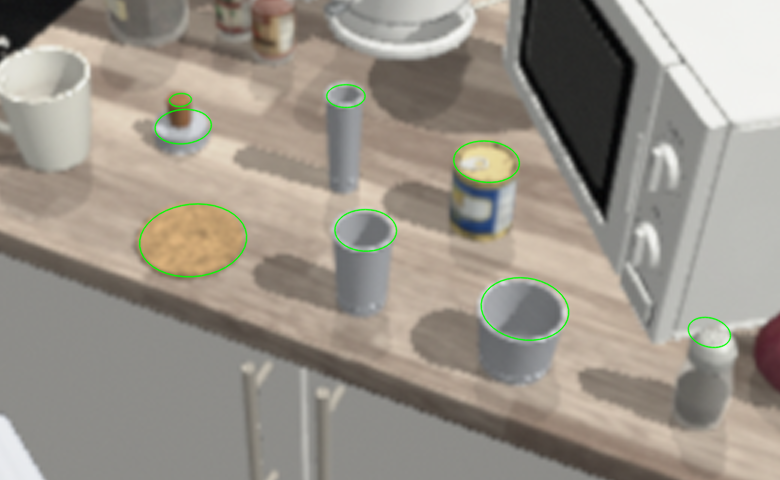

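>>> servo_tool --claw '[85, 85, 85, 85, 85, 85, 85, 85, 85, 85, 85, 85, 85, 85, 85, 85, 85, 85, 85, 85]' --dp '[[0, 0, 0], [0, 0, 0], [-0.08, -0.13, 0], [-0.15, -0.25, 0], [-0.16, -0.27, 0], [-0.16, -0.27, 0], [-0.16, -0.27, 0], [-0.16, -0.27, 0], [-0.16, -0.27, 0], [-0.16, -0.27, 0], [-0.16, -0.27, 0], [-0.16, -0.27, 0], [-0.16, -0.27, 0], [-0.16, -0.27, 0], [-0.16, -0.27, 0], [-0.15, -0.26, 0.05], [-0.14, -0.26, 0.1], [-0.1, -0.22, 0.1], [-0.06, -0.08, 0.05], [0, 0, 0]]' --delta_rot '[[0, 0, -0.08], [0, 0, -0.08], [0, 0, 0], [0, 0, 0], [0, 0, 0], [0, 0, 0], [0, 0, 0], [0, 0, 0], [0, 0, 0], [0, 0, 0], [0, 0, 0], [0, 0, 0], [0, 0, 0], [0, 0, 0], [0, 0, 0], [0, 0, 0], [0, 0, 0], [0, 0, 0], [0, 0, 0], [0, 0, 0]]'

```text
time: 2.7
eef_pos: [521.2, -20.0, 185.6]
ee_rot: [3.141, -0.002, 3.141]
ft_force: [-0.2, 0.7, -0.1]
finger_gap: 85.3
finger_force: 0.0
```

Run:
```python
from h import *
s=r.sense();c=vision.camera("wrist");print(s["time"],s["eef_pos"],s["ee_rot"]);print(np.array(c["tool_from_camera"]).round(2))
cv2.imwrite("pics/w1.png",draw(c,[(521.6,-21.4,58,68),(521.6,-21.4,0,58)],s))
```

```text
2.7 [521.16672005 -20.00477785 185.58050884] [ 3.14094416e+00 -1.68181693e-03  3.14081746e+00]
[[  -0.     -0.95   -0.3    77.46]
 [   1.     -0.      0.     -1.13]
 [  -0.     -0.3     0.95 -143.45]
 [   0.      0.      0.      1.  ]]
```

View pics/w1.png

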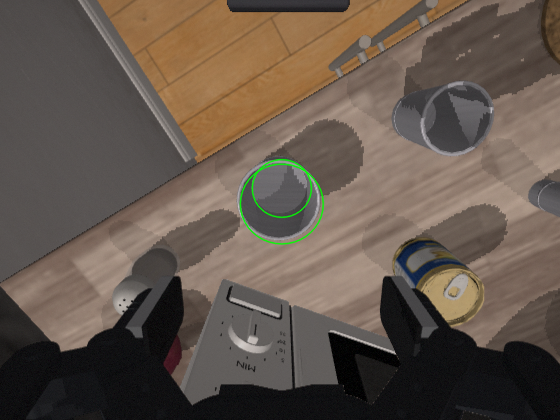

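The rim sits at about (280,200), within 2 mm of the estimate. I'll go down and grip it.

>>> servo_tool --claw '[85, 85, 85, 85, 85, 85, 85, 85, 50, 50, 50, 50, 50, 50]' --dp '[[0.007, -0.013, 0.1], [0, 0, 0.2], [0, 0, 0.25], [0, 0, 0.25], [0, 0, 0.17], [0, 0, 0.08], [0, 0, 0.037], [0, 0, 0], [0, 0, 0], [0, 0, 0], [0, 0, 0], [0, 0, 0], [0, 0, 0], [0, 0, 0]]' --delta_rot '[[0, 0, 0], [0, 0, 0], [0, 0, 0], [0, 0, 0], [0, 0, 0], [0, 0, 0], [0, 0, 0], [0, 0, 0], [0, 0, 0], [0, 0, 0], [0, 0, 0], [0, 0, 0], [0, 0, 0], [0, 0, 0]]'

```text
time: 4.5
eef_pos: [521.4, -22.0, 25.2]
ee_rot: [-3.141, 0.002, -3.141]
ft_force: [-3.5, 0.7, 7.5]
finger_gap: 66.2
finger_force: 64.7
```

>>> servo_tool --claw '[50, 50, 50, 50, 50, 50, 50, 50, 50, 50, 50, 50, 50, 50, 50, 50, 50, 50]' --dp '[[0, 0, -0.05], [0, 0, -0.15], [0, 0, -0.2], [0, 0, -0.2], [0, 0, -0.15], [0, 0, -0.05], [0.037, 0.067, 0], [0.08, 0.14, 0], [0.12, 0.21, 0], [0.14, 0.25, 0], [0.14, 0.25, 0], [0.14, 0.25, 0], [0.14, 0.25, 0], [0.12, 0.21, 0], [0.07, 0.12, 0], [0.03, 0.04, 0], [0, 0, 0], [0, 0, 0]]' --delta_rot '[[0, 0, 0], [0, 0, 0], [0, 0, 0], [0, 0, 0], [0, 0, 0], [0, 0, 0], [0, 0, 0], [0, 0, 0], [0, 0, 0], [0, 0, 0], [0, 0, 0], [0, 0, 0], [0, 0, 0], [0, 0, 0], [0, 0, 0], [0, 0, 0], [0, 0, 0], [0, 0, 0]]'

```text
time: 6.75
eef_pos: [367.7, 245.6, 143.0]
ee_rot: [-3.141, -0.0, -3.142]
ft_force: [0.6, 0.9, -0.8]
finger_gap: 66.2
finger_force: 67.0
```

Run:
```python
from h import *
s=r.sense();c=vision.camera("wrist");print(s["eef_pos"],s["finger_gap"],s["ft_force"])
x,y=s["eef_pos"][:2]
cv2.imwrite("pics/w2.png",draw(c,[(368.6,245.7,6,96),(x,y,120+58,68),(x,y,120,58)],s))
```

```text
[367.70347217 245.63300605 142.99249743] 66.17996522483331 [ 0.61188261  0.89973644 -0.81526497]
```

View pics/w2.png

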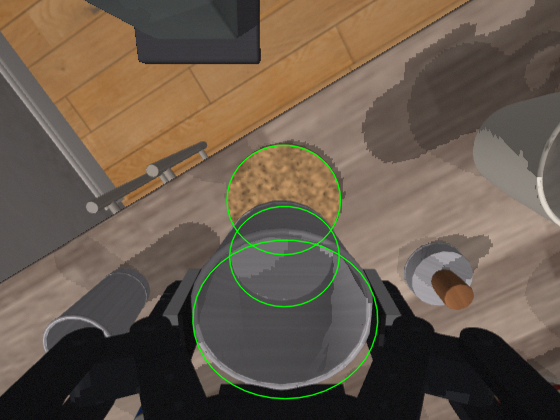

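The mat outline matches. The held cup sits about 3 mm toward -X of the TCP, so I'll correct for that and go down.

>>> servo_tool --claw '[50, 50, 50, 50, 50, 50, 50, 50, 50, 50, 50, 50]' --dp '[[-0.02, 0, 0.05], [0, 0, 0.15], [0, 0, 0.2], [0, 0, 0.2], [0, 0, 0.08], [0, 0, 0.03], [0, 0, 0.013], [0, 0, 0.007], [0, 0, 0.007], [0, 0, 0.007], [0, 0, 0], [0, 0, 0]]' --delta_rot '[[0, 0, 0], [0, 0, 0], [0, 0, 0], [0, 0, 0], [0, 0, 0], [0, 0, 0], [0, 0, 0], [0, 0, 0], [0, 0, 0], [0, 0, 0], [0, 0, 0], [0, 0, 0]]'

```text
time: 8.3
eef_pos: [370.7, 246.2, 31.7]
ee_rot: [3.142, 0.0, -3.141]
ft_force: [0.5, 0.1, -0.5]
finger_gap: 65.9
finger_force: 67.1
```

>>> servo_tool --claw '[50, 50, 50]' --dp '[[0, 0, 0.007], [0, 0, 0], [0, 0, 0]]' --delta_rot '[[0, 0, 0], [0, 0, 0], [0, 0, 0]]'

```text
time: 8.68
eef_pos: [370.9, 246.2, 31.3]
ee_rot: [-3.142, -0.0, -3.141]
ft_force: [-3.1, -1.6, 6.4]
finger_gap: 66.0
finger_force: 67.7
```

>>> servo_tool --claw '[85, 85, 85, 85, 85, 85, 85, 85, 85, 85, 85, 85, 85, 85, 85, 85, 85, 85, 85]' --dp '[[0, 0, 0], [0, 0, 0], [0, 0, 0], [0, 0, 0], [0, 0, -0.05], [0, 0, -0.15], [0, 0, -0.25], [0, 0, -0.25], [0, 0, -0.2], [0, 0, -0.05], [-0.05, -0.09, 0], [-0.1, -0.17, 0], [-0.13, -0.22, 0], [-0.13, -0.22, 0], [-0.09, -0.16, 0], [-0.05, -0.08, 0], [-0.012, -0.024, 0], [0, 0, 0], [0, 0, 0]]' --delta_rot '[[0, 0, 0], [0, 0, 0], [0, 0, 0], [0, 0, 0], [0, 0, 0], [0, 0, 0], [0, 0, 0], [0, 0, 0], [0, 0, 0], [0, 0, 0], [0, 0, 0], [0, 0, 0], [0, 0, 0], [0, 0, 0], [0, 0, 0], [0, 0, 0], [0, 0, 0], [0, 0, 0], [0, 0, 0]]'

```text
time: 11.05
eef_pos: [454.7, 102.3, 172.9]
ee_rot: [3.141, -0.0, -3.14]
ft_force: [0.0, -0.5, -0.1]
finger_gap: 85.2
finger_force: 0.0
```

Run:
```python
from h import *
s=r.sense();c=vision.camera("wrist");print(s["eef_pos"],s["finger_gap"],s["ft_force"])
cv2.imwrite("pics/w3.png",draw(c,[(368.6,245.7,6,96),(368.6,245.7,64,68),(455.2,101.6,82,50),(455.2,101.6,0,42)],s))
```

```text
[454.65603426 102.28331663 172.94776313] 85.24891558649797 [ 0.02237546 -0.53130287 -0.11938313]
```

View pics/w3.png

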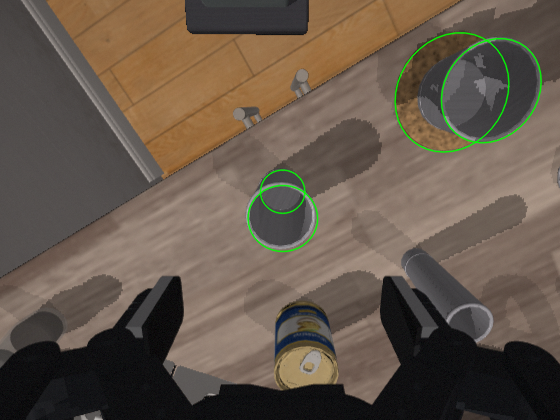

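The large cup is centred on the mat and upright. The middle cup rim at (281,216) is within 1–2 mm of the estimate. I'll grip it near the rim.

>>> servo_tool --claw '[85, 85, 85, 85, 85, 85, 85, 30, 30, 30, 30, 30, 30, 30, 30]' --dp '[[0.004, -0.007, 0.06], [0, 0, 0.15], [0, 0, 0.2], [0, 0, 0.2], [0, 0, 0.12], [0, 0, 0.05], [0, 0, 0], [0, 0, 0], [0, 0, 0], [0, 0, 0], [0, 0, 0], [0, 0, 0], [0, 0, 0], [0, 0, 0], [0, 0, 0]]' --delta_rot '[[0, 0, 0], [0, 0, 0], [0, 0, 0], [0, 0, 0], [0, 0, 0], [0, 0, 0], [0, 0, 0], [0, 0, 0], [0, 0, 0], [0, 0, 0], [0, 0, 0], [0, 0, 0], [0, 0, 0], [0, 0, 0], [0, 0, 0]]'

```text
time: 12.98
eef_pos: [455.6, 100.7, 57.5]
ee_rot: [3.141, 0.002, -3.141]
ft_force: [-1.3, 0.3, 5.4]
finger_gap: 47.6
finger_force: 61.5
```

>>> servo_tool --claw '[30, 30, 30, 30, 30, 30, 30, 30, 30, 30, 30, 30, 30, 30, 30]' --dp '[[0, 0, -0.05], [0, 0, -0.15], [0, 0, -0.2], [0, 0, -0.15], [0, 0, -0.05], [0.05, 0.09, 0], [0.1, 0.17, 0], [0.13, 0.22, 0], [0.13, 0.22, 0], [0.09, 0.16, 0], [0.05, 0.08, 0], [0.021, 0.029, 0], [0, 0, 0], [0, 0, 0], [0, 0, 0]]' --delta_rot '[[0, 0, 0], [0, 0, 0], [0, 0, 0], [0, 0, 0], [0, 0, 0], [0, 0, 0], [0, 0, 0], [0, 0, 0], [0, 0, 0], [0, 0, 0], [0, 0, 0], [0, 0, 0], [0, 0, 0], [0, 0, 0], [0, 0, 0]]'

```text
time: 14.85
eef_pos: [369.2, 245.3, 146.1]
ee_rot: [-3.142, 0.0, 3.141]
ft_force: [-0.2, -0.3, -1.5]
finger_gap: 47.5
finger_force: 62.1
```

Run:
```python
from h import *
s=r.sense();c=vision.camera("wrist");print(s["eef_pos"],s["finger_gap"],s["ft_force"])
x,y,z=s["eef_pos"];b=z-57.5
cv2.imwrite("pics/w4.png",draw(c,[(368.6,245.7,64,68),(x-1.6,y,b+82,50),(x-1.6,y,b,42)],s))
```

```text
[369.15815904 245.34539341 146.12946501] 47.515364082261506 [-0.23000308 -0.34433873 -1.48763082]
```

View pics/w4.png

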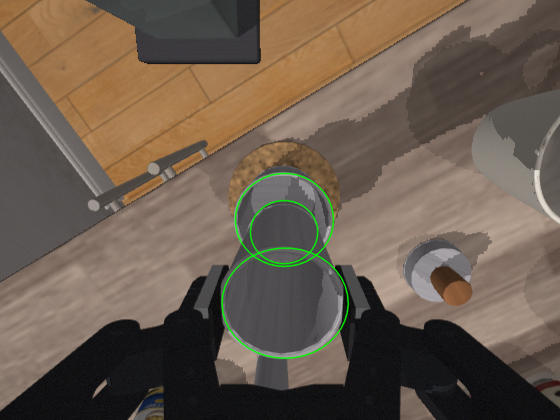

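The held cup is centred over the large cup's mouth (283,220). Going down.

>>> servo_tool --claw '[30, 30, 30, 30, 30, 30, 30, 30, 30, 30, 30, 30, 30]' --dp '[[-0.005, 0, 0.05], [0, 0, 0.1], [0, 0, 0.12], [0, 0, 0.12], [0, 0, 0.08], [0, 0, 0.03], [0, 0, 0.01], [0, 0, 0.007], [0, 0, 0.007], [0, 0, 0], [0, 0, 0], [0, 0, 0], [0, 0, 0]]' --delta_rot '[[0, 0, 0], [0, 0, 0], [0, 0, 0], [0, 0, 0], [0, 0, 0], [0, 0, 0], [0, 0, 0], [0, 0, 0], [0, 0, 0], [0, 0, 0], [0, 0, 0], [0, 0, 0], [0, 0, 0]]'

```text
time: 16.52
eef_pos: [369.6, 245.9, 67.6]
ee_rot: [3.142, 0.0, -3.141]
ft_force: [0.1, 0.6, -0.7]
finger_gap: 47.2
finger_force: 62.0
```

>>> servo_tool --claw '[30, 30, 30]' --dp '[[0, 0, 0.007], [0, 0, 0], [0, 0, 0]]' --delta_rot '[[0, 0, 0], [0, 0, 0], [0, 0, 0]]'

```text
time: 16.9
eef_pos: [370.2, 246.1, 67.5]
ee_rot: [3.141, 0.001, -3.141]
ft_force: [-1.9, -1.5, 5.7]
finger_gap: 47.5
finger_force: 62.8
```

>>> servo_tool --claw '[85, 85, 85, 85, 85, 85, 85, 85, 85, 85, 85, 85, 85, 85, 85, 85, 85, 85, 85]' --dp '[[0, 0, 0], [0, 0, 0], [0, 0, 0], [0, 0, 0], [0, 0, -0.05], [0, 0, -0.15], [0, 0, -0.25], [0, 0, -0.25], [0, 0, -0.15], [0, 0, -0.05], [-0.09, 0, 0], [-0.17, -0.018, 0], [-0.24, -0.02, 0], [-0.24, -0.02, 0], [-0.17, -0.02, 0], [-0.09, 0, 0], [-0.032, 0, 0], [0, 0, 0], [0, 0, 0]]' --delta_rot '[[0, 0, 0], [0, 0, 0], [0, 0, 0], [0, 0, 0], [0, 0, 0], [0, 0, 0], [0, 0, 0], [0, 0, 0], [0, 0, 0], [0, 0, 0], [0, 0, 0], [0, 0, 0], [0, 0, 0], [0, 0, 0], [0, 0, 0], [0, 0, 0], [0, 0, 0], [0, 0, 0], [0, 0, 0]]'

```text
time: 19.27
eef_pos: [523.6, 234.5, 201.4]
ee_rot: [3.142, -0.0, -3.14]
ft_force: [-1.0, 0.7, -1.2]
finger_gap: 85.2
finger_force: 0.0
```

Run:
```python
from h import *
s=r.sense();c=vision.camera("wrist");print(s["eef_pos"],s["finger_gap"],s["ft_force"])
cv2.imwrite("pics/w5.png",draw(c,[(368.6,245.7,64,68),(368.6,245.7,92,50),(525,234.4,106,34),(525,234.4,0,28)],s))
```

```text
[523.64869686 234.46746232 201.44489276] 85.2403134690119 [-1.01961209  0.73476759 -1.19634298]
```

View pics/w5.png

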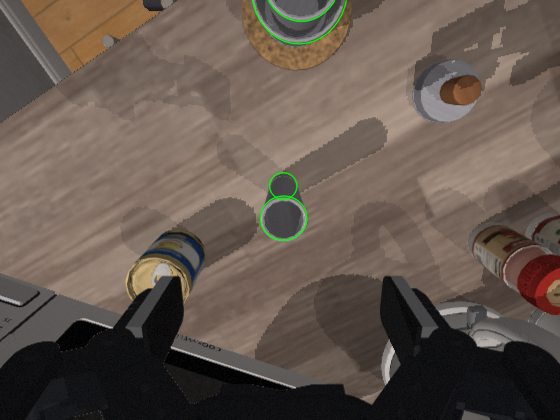

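The small cup matches at rim (284,218), and the middle cup stands in the large one. Going down to grip.

>>> servo_tool --claw '[85, 85, 85, 85, 85, 85, 85, 15, 15, 15, 15, 15, 15, 15, 15, 15, 15]' --dp '[[-0.007, 0, 0.06], [0, 0, 0.16], [0, 0, 0.21], [0, 0, 0.21], [0, 0, 0.12], [0, 0, 0.05], [0, 0, 0], [0, 0, 0], [0, 0, 0], [0, 0, 0], [0, 0, 0], [0, 0, 0], [0, 0, 0], [0, 0, 0], [0, 0, 0], [0, 0, 0], [0, 0, 0]]' --delta_rot '[[0, 0, 0], [0, 0, 0], [0, 0, 0], [0, 0, 0], [0, 0, 0], [0, 0, 0], [0, 0, 0], [0, 0, 0], [0, 0, 0], [0, 0, 0], [0, 0, 0], [0, 0, 0], [0, 0, 0], [0, 0, 0], [0, 0, 0], [0, 0, 0], [0, 0, 0]]'

```text
time: 21.45
eef_pos: [526.1, 234.6, 81.0]
ee_rot: [3.141, 0.002, -3.141]
ft_force: [0.3, 0.9, 5.6]
finger_gap: 32.2
finger_force: 59.6
```

>>> servo_tool --claw '[15, 15, 15, 15, 15, 15, 15, 15, 15, 15, 15, 15, 15, 15, 15, 15, 15]' --dp '[[0, 0, -0.05], [0, 0, -0.15], [0, 0, -0.2], [0, 0, -0.2], [0, 0, -0.12], [0, 0, -0.05], [0.06, 0, 0], [0.13, 0.01, 0], [0.2, 0.02, 0], [0.22, 0.02, 0], [0.2, 0.02, 0], [0.13, 0.006, 0], [0.07, 0, 0], [0.03, 0, 0], [0, 0, 0], [0, 0, 0], [0, 0, 0]]' --delta_rot '[[0, 0, 0], [0, 0, 0], [0, 0, 0], [0, 0, 0], [0, 0, 0], [0, 0, 0], [0, 0, 0], [0, 0, 0], [0, 0, 0], [0, 0, 0], [0, 0, 0], [0, 0, 0], [0, 0, 0], [0, 0, 0], [0, 0, 0], [0, 0, 0], [0, 0, 0]]'

```text
time: 23.58
eef_pos: [369.8, 245.5, 195.4]
ee_rot: [-3.142, -0.0, -3.141]
ft_force: [0.8, -0.2, -1.3]
finger_gap: 32.5
finger_force: 59.6
```

Run:
```python
from h import *
s=r.sense();c=vision.camera("wrist");print(s["eef_pos"],s["finger_gap"],s["ft_force"])
x,y,z=s["eef_pos"];b=z-81
cv2.imwrite("pics/w6.png",draw(c,[(368.6,245.7,64,68),(368.6,246,92,50),(x-1.3,y,b+106,34),(x-1.3,y,b,28)],s))
```

```text
[369.7660703  245.47556554 195.41765221] 32.47852030086312 [ 0.84901515 -0.22662698 -1.25321944]
```

View pics/w6.png

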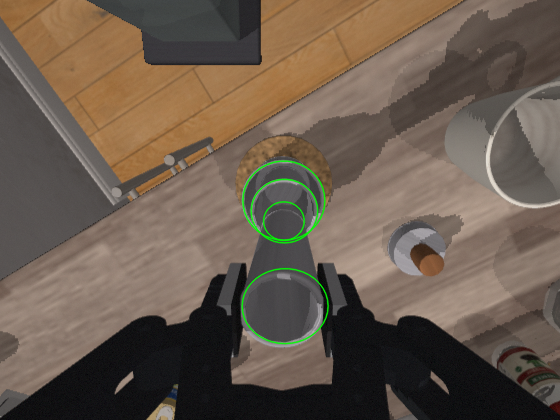

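All is aligned within 1–2 px, with the middle mouth at (284,210). Going down.

>>> servo_tool --claw '[15, 15, 15, 15, 15, 15, 15, 15, 15, 15, 15, 15, 15]' --dp '[[0, 0, 0.05], [0, 0, 0.12], [0, 0, 0.16], [0, 0, 0.16], [0, 0, 0.1], [0, 0, 0.04], [0, 0, 0.02], [0, 0, 0.007], [0, 0, 0.007], [0, 0, 0.005], [0, 0, 0], [0, 0, 0], [0, 0, 0]]' --delta_rot '[[0, 0, 0], [0, 0, 0], [0, 0, 0], [0, 0, 0], [0, 0, 0], [0, 0, 0], [0, 0, 0], [0, 0, 0], [0, 0, 0], [0, 0, 0], [0, 0, 0], [0, 0, 0], [0, 0, 0]]'

```text
time: 25.25
eef_pos: [369.4, 245.6, 95.1]
ee_rot: [-3.142, 0.0, -3.141]
ft_force: [-0.2, 0.0, -0.8]
finger_gap: 32.0
finger_force: 59.6
```

>>> servo_tool --claw '[15, 15, 15]' --dp '[[0, 0, 0.007], [0, 0, 0], [0, 0, 0]]' --delta_rot '[[0, 0, 0], [0, 0, 0], [0, 0, 0]]'

```text
time: 25.62
eef_pos: [370.0, 245.8, 95.0]
ee_rot: [3.141, 0.001, -3.141]
ft_force: [-1.7, -0.2, 5.0]
finger_gap: 32.3
finger_force: 60.1
```

>>> servo_tool --claw '[85, 85, 85, 85, 85, 85, 85, 85, 85, 85, 85, 85, 85, 85, 85, 85, 85, 85, 85]' --dp '[[0, 0, 0], [0, 0, 0], [0, 0, 0], [0, 0, 0], [0, 0, -0.05], [0, 0, -0.12], [0, 0, -0.18], [0, 0, -0.16], [0, 0, -0.06], [0, 0, 0], [-0.03, 0.07, 0], [-0.07, 0.15, 0], [-0.1, 0.2, 0], [-0.1, 0.2, 0], [-0.07, 0.15, 0], [-0.04, 0.1, 0], [-0.02, 0.035, 0], [0, 0, 0], [0, 0, 0]]' --delta_rot '[[0, 0, 0], [0, 0, 0], [0, 0, 0], [0, 0, 0], [0, 0, 0], [0, 0, 0], [0, 0, 0], [0, 0, 0], [0, 0, 0], [0, 0, 0], [0, 0, 0], [0, 0, 0], [0, 0, 0], [0, 0, 0], [0, 0, 0], [0, 0, 0], [0, 0, 0], [0, 0, 0], [0, 0, 0]]'

```text
time: 28.0
eef_pos: [433.6, 380.8, 179.5]
ee_rot: [-3.141, -0.0, -3.141]
ft_force: [-0.5, -0.2, 0.1]
finger_gap: 85.2
finger_force: 0.0
```

Run:
```python
from h import *
s=r.sense();c=vision.camera("wrist");print(s["eef_pos"],s["finger_gap"],s["ft_force"])
cv2.imwrite("pics/w7.png",draw(c,[(368.6,245.7,120,34),(433.5,381.6,50,22),(433.5,381.6,18,55),(433.5,381.6,0,55)],s))
```

```text
[433.55337996 380.77290018 179.49290269] 85.16167226003076 [-0.53024459 -0.16895339  0.0570794 ]
```

View pics/w7.png

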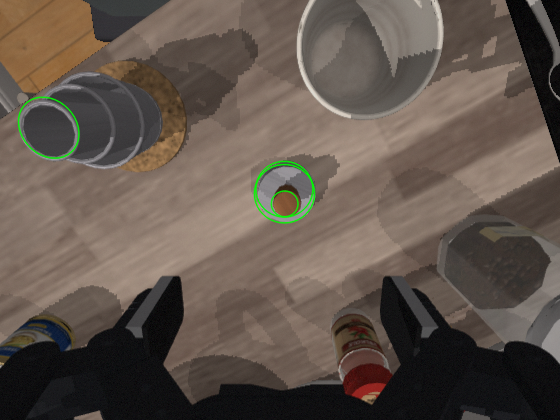

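The tower stands well, and the cap knob at (285,203) matches the estimate. Going down to grip the knob.

>>> servo_tool --claw '[60, 60, 60, 60, 60, 60, 60, 60, 8, 8, 8, 8, 8, 8, 8, 8, 8]' --dp '[[0, 0.005, 0.06], [0, 0, 0.16], [0, 0, 0.22], [0, 0, 0.22], [0, 0, 0.2], [0, 0, 0.13], [0, 0, 0.047], [0, 0, 0], [0, 0, 0], [0, 0, 0], [0, 0, 0], [0, 0, 0], [0, 0, 0], [0, 0, 0], [0, 0, 0], [0, 0, 0], [0, 0, 0]]' --delta_rot '[[0, 0, 0], [0, 0, 0], [0, 0, 0], [0, 0, 0], [0, 0, 0], [0, 0, 0], [0, 0, 0], [0, 0, 0], [0, 0, 0], [0, 0, 0], [0, 0, 0], [0, 0, 0], [0, 0, 0], [0, 0, 0], [0, 0, 0], [0, 0, 0], [0, 0, 0]]'

```text
time: 30.18
eef_pos: [434.6, 382.6, 25.3]
ee_rot: [3.141, 0.002, -3.141]
ft_force: [-0.9, 0.3, 5.8]
finger_gap: 20.9
finger_force: 58.6
```

>>> servo_tool --claw '[8, 8, 8, 8, 8, 8, 8, 8, 8, 8, 8, 8, 8, 8, 8, 8, 8, 8]' --dp '[[0, 0, -0.05], [0, 0, -0.15], [0, 0, -0.22], [0, 0, -0.22], [0, 0, -0.2], [0, 0, -0.1], [0, 0, -0.027], [0.03, -0.07, 0], [0.07, -0.15, 0], [0.1, -0.2, 0], [0.1, -0.2, 0], [0.07, -0.15, 0], [0.04, -0.1, 0], [0.02, -0.03, 0], [0.003, -0.007, 0], [0, 0, 0], [0, 0, 0], [0, 0, 0]]' --delta_rot '[[0, 0, 0], [0, 0, 0], [0, 0, 0], [0, 0, 0], [0, 0, 0], [0, 0, 0], [0, 0, 0], [0, 0, 0], [0, 0, 0], [0, 0, 0], [0, 0, 0], [0, 0, 0], [0, 0, 0], [0, 0, 0], [0, 0, 0], [0, 0, 0], [0, 0, 0], [0, 0, 0]]'

```text
time: 32.42
eef_pos: [369.0, 246.3, 169.0]
ee_rot: [-3.142, -0.0, -3.141]
ft_force: [-0.2, -0.6, -1.3]
finger_gap: 21.4
finger_force: 58.8
```

Run:
```python
from h import *
s=r.sense();c=vision.camera("wrist");print(s["eef_pos"],s["finger_gap"],s["ft_force"])
x,y,z=s["eef_pos"];b=z-25.3
cv2.imwrite("pics/w8.png",draw(c,[(368.6,245.7,64,68),(368.6,245.7,120,34),(x-1,y-.5,b+18,55),(x-1,y-.5,b,55)],s))
```

```text
[368.96931512 246.26735003 168.9947747 ] 21.361827195827278 [-0.24667683 -0.60075207 -1.33947412]
```

View pics/w8.png

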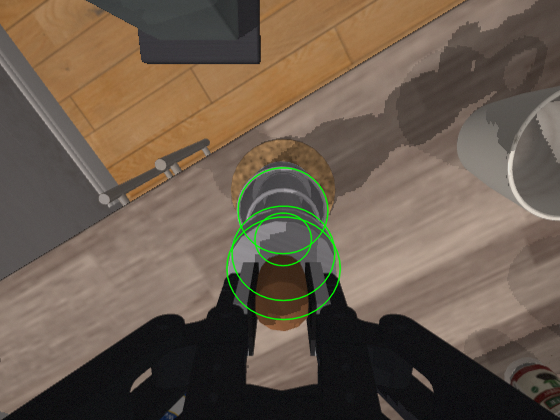

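The cap is over the tower, with its skirt centred near (284,265). Lowering it 37 mm.

>>> servo_tool --claw '[8, 8, 8, 8, 8, 8, 8, 8, 8, 8]' --dp '[[-0.003, 0, 0.03], [0, 0, 0.06], [0, 0, 0.07], [0, 0, 0.05], [0, 0, 0.02], [0, 0, 0.007], [0, 0, 0.007], [0, 0, 0.005], [0, 0, 0], [0, 0, 0]]' --delta_rot '[[0, 0, 0], [0, 0, 0], [0, 0, 0], [0, 0, 0], [0, 0, 0], [0, 0, 0], [0, 0, 0], [0, 0, 0], [0, 0, 0], [0, 0, 0]]'

```text
time: 33.72
eef_pos: [369.4, 246.0, 131.8]
ee_rot: [3.142, 0.0, -3.141]
ft_force: [0.5, 0.7, -0.3]
finger_gap: 21.2
finger_force: 58.8
```

>>> servo_tool --claw '[8, 8, 8]' --dp '[[0, 0, 0.008], [0, 0, 0], [0, 0, 0]]' --delta_rot '[[0, 0, 0], [0, 0, 0], [0, 0, 0]]'

```text
time: 34.1
eef_pos: [369.9, 246.2, 131.2]
ee_rot: [3.141, 0.001, -3.141]
ft_force: [-0.4, -0.9, 5.3]
finger_gap: 21.1
finger_force: 59.4
```

>>> servo_tool --claw '[60, 60, 60, 60, 60, 60, 60, 60, 60, 60, 60, 60, 60, 60]' --dp '[[0, 0, 0], [0, 0, 0], [0, 0, 0], [0, 0, 0], [0, 0, -0.05], [0, 0, -0.12], [0, 0, -0.2], [0, 0, -0.2], [0, 0, -0.15], [-0.1, 0, -0.05], [-0.2, 0, 0], [-0.2, 0, 0], [-0.1, 0, 0], [0, 0, 0]]' --delta_rot '[[0, 0, 0], [0, 0, 0], [0, 0, 0], [0, 0, 0], [0, 0, 0], [0, 0, 0], [0, 0, 0], [0, 0, 0], [0, 0, 0], [0, 0, 0], [0, 0, 0], [0, 0, 0], [0, 0, 0], [0, 0, 0]]'

```text
time: 35.85
eef_pos: [459.6, 245.9, 245.9]
ee_rot: [-3.141, -0.001, 3.141]
ft_force: [-0.9, -0.2, -0.3]
finger_gap: 60.0
finger_force: 0.0
```

Run:
```python
from h import *
s=r.sense();print(s["eef_pos"],s["finger_gap"],s["ft_force"])
c=vision.camera("wrist")
a=draw(c,[(368.6,245.7,106,55),(368.6,245.7,156,22)],s)[:300,100:480]
b=draw(vision.camera("scene"),[],k=2)[220:520,320:740]
cv2.imwrite("pics/fin.png",np.hstack([a,b]))
```

```text
[459.55749123 245.89154182 245.90363738] 59.98623357045345 [-0.90217236 -0.22365394 -0.26512609]
```

View pics/fin.png

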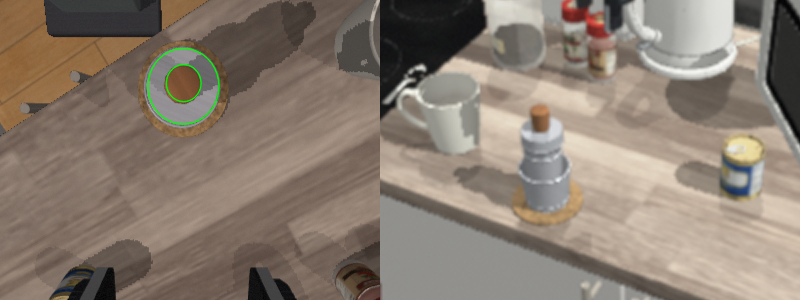

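The tower stands upright on the mat at (545,170) in the composite, with the cap seated level. The mug and tin haven't moved.

```bash
python3 -c "
from bench import r
print(r.close_job())"
```

```text
the job is handed in; nothing more can be done
None
```

The three cups are nested in order on the mat with the cap seated on the smallest; the mug and tin look unmoved, the arm never went near the salt shaker, and I handed the job in at about 36 s of the 128 s allowed.

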